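Dispense the yellow tin

ROBOT

A 7-joint arm with a two-finger parallel gripper is mounted at the origin on the work surface. World frame = base frame: x ahead of the robot, y to its left, z up, the work surface at z = 0. Lengths are in m, angles in rad, forces in N, time in s.
With the tool pointing down it reaches from about 0.35 to 0.9 m from the base axis. Payload 19.9 kg.
Tool frame: the origin (TCP) lies midway between the tips of the shut fingers; the grasp point (between the pads) lies 19 mm behind it; z points along the fingers, y is the line along which they close (so a half turn about z gives the same grasp; the last joint's range is limited). The gripper opens to 94 mm and grips with 3 to 60 N. Pads are 16 mm wide; open, the fingers measure 119 mm over their backs; the gripper's body (75 mm by 177 mm) begins 78 mm behind the grasp point.
Start: joints at [-1.391, 0.417, -0.01, 1.614, 0.005, 1.111, -0.053], TCP at [0.137, 0.61, 0.205] pointing down, gripper open.
Joint ranges: [-2.81, 2.81], [-0.39, 2.02], [-1.27, 1.25], [0.06, 2.57], [-1.19, 4.33], [0.19, 2], [-2.82, 2.82]. Speed limits (rad/s): [1.89, 1.89, 2.39, 2.39, 3.01, 3.01, 3.01].

INTERFACE

Orientations are given as a rotation vector (axis times angle).
In Python, from station import * gives the robot as it stands. Calls block until the motion is done:
- reach(position, orientation): joint-space move of the TCP to a pose.
- movel(position, velocity=0.15, rot=None, f_stop=None): straight line of the TCP; rot=None keeps the orientation; velocity is the mean speed in m/s. With f_stop (N) it stops when the force on the tool has changed by that much, and returns True; else False.
- move_joints(angles): joint-space move.
- set_gripper(opening): finger opening in m; the grip force is fixed at half the most; returns when the fingers have stopped.
- hold(seconds).
- ik(position, orientation): joint angles nearest the present ones, or None.
- get_state(): the state.
- read_camera(name): name is "scene" or "top" or "wrist"; returns a dict with "pixels" (480x640x3 uint8, red, green, blue), "fx", "fy", "cx", "cy" (pixels), "rvec" (rotation vector, rad) and "tvec" (3), from world to camera coordinates, as OpenCV has them. Camera axes: x right, y down, z forward; pixel columns grow to the right and rows downward; lengths in m; the calibration is good to about 2 mm. A picture is of the moment at which its call begins. There is no depth.
A pose or a line that the arm cannot do raises IKError and nothing moves.
- sign_off(): hands the job in; it is judged then, once.
Trained networks look in a picture, given as the dict that the camera call returned (one of the last four; its "shot" number tells which), for a name from the list of things; names that differ only in an ending like _2 or _b are one class to them, and where a whole thing is asked for, a point or a joint stands for the part that bears it (a point fixed in the world has none). Each returns a list of dicts, best first, with "confidence" (0 to 1); they miss things now and then, are a little off and sometimes report something else, mostly with a low value. They report only what shows in the picture. A call takes as long as a camera call.
- find_in(picture, label): "position" ([x, y, z] in m, in world coordinates, good to about 4 mm: the middle of the surface that is visible of it).
The state is a dict: "t": time; "q": joint angles; "joint_vel": joint speeds; "effort": joint torques, N m; "tcp_pos": TCP position; "orientation": TCP orientation; "ft_force": force on the tool from outside, world axes, zero at the start; "moment": the same for the moment, N m; "width": finger opening in m; "grip_force": force on a finger pad.
Only numpy, scipy, OpenCV 4.12 (cv2) and the standard library are available. Lean on these libraries where they do the work, as an engineer would, in place of code of your own. Each camera call takes 0.05 s, during which the arm holds its last target. There are 200 camera calls.

TASK

Hand out the yellow tin from the dispenser: slide the catch carriage in front of the lane that holds it, push that lane's sprung plunger fully in so that the tin drops into the carriage, and let the plunger spring back. Then slide the carriage with the tin home against the green end plate, leaving the other two tins in their lanes and everything around undisturbed.

Things in the scene. Friction and masses are not known exactly. Their poses are not given: they have to be found in the camera images.
- dispenser: wooden tin dispenser fixed to the bench, half covered by a clear plate, 188 mm wide, 72 mm high, own x -62 to 0 mm. Origin: on the bench under the middle of its drop edge (x = 0); +x = the way the plungers push, +y = along the rail to the green end plate. Lanes at y = +60, 0, -60 mm, deck 45 mm high. A tin pushed over the drop edge falls into the carriage if it stands there.
- plunger0 (a joint): sprung plunger of lane 0 (dispenser y = 60 mm): 0 = out (at rest), 0.054 m = fully in; about 4 N at the start and 9 N at the end of the stroke; springs back when let go
- knob0 (a point): middle of the push face of plunger 0's round black knob (28 mm diameter, 10 mm thick, faces the robot, 56 mm above the bench); push it along the dispenser's +x. It moves with the plunger
- lane0 (a point): fixed point on the deck at the middle of lane 0, where its tin stands at the start
- plunger1 (a joint): sprung plunger of lane 1 (dispenser y = 0 mm): 0 = out (at rest), 0.054 m = fully in; about 4 N at the start and 9 N at the end of the stroke; springs back when let go
- knob1 (a point): middle of the push face of plunger 1's round black knob (28 mm diameter, 10 mm thick, faces the robot, 56 mm above the bench); push it along the dispenser's +x. It moves with the plunger
- lane1 (a point): fixed point on the deck at the middle of lane 1, where its tin stands at the start
- plunger2 (a joint): sprung plunger of lane 2 (dispenser y = -60 mm): 0 = out (at rest), 0.054 m = fully in; about 4 N at the start and 9 N at the end of the stroke; springs back when let go
- knob2 (a point): middle of the push face of plunger 2's round black knob (28 mm diameter, 10 mm thick, faces the robot, 56 mm above the bench); push it along the dispenser's +x. It moves with the plunger
- lane2 (a point): fixed point on the deck at the middle of lane 2, where its tin stands at the start
- carriage (a joint): sliding aluminium catch carriage on the rail beyond the drop edge: 0 = against the green end plate (hand-out end), grows as it slides towards the dispenser's -y; it is in front of lanes 0, 1, 2 at 0.070, 0.130, 0.190 m; maximum 0.215. About 2 N of friction; stays where it is left
- tray (a point): middle of the carriage's tray floor, 37 mm above the bench (axes as the dispenser's). Tray inside 48 mm (x) by 58 mm (y), side walls up to 55, far wall to 60, low near lip to 42 mm above the bench; a tin pushed fully in drops 8 mm behind that lip
- handle (a point): grip point of the carriage's upright red fin: 12 mm thick (y), 24 mm long (x), from 60 to 100 mm above the bench; the point is at its middle, 85 mm above the bench, 32 mm beyond the tray's middle in x. Push its side or pinch it from above
- tin_yellow: yellow tin with a thin steel band, 36 (x) x 46 (y) x 18 mm, origin at the centre of its underside; lies in any one of the three lanes
- tin_red: red tin, same size, in another lane
- tin_blue: blue tin, same size, in another lane
- cup: white ceramic cup, 60 mm wide, 50 mm high, near the green end of the rail; bystander, origin at the centre of its underside
- jar_ring: black plastic ring, 70 mm across, 12 mm high; bystander, origin at the centre of its underside
- water_bottle: clear bottle with blue cap, 64 mm diameter, 190 mm high; bystander, origin at the centre of its underside
- canister: yellow canister with brass lid, 72 mm diameter, 110 mm high; bystander, origin at the centre of its underside
- gauge: pale wooden ring-gauge plate with holes, 160 x 50 x 8 mm; bystander, origin at the centre of its underside
- paste_jar: amber jar, 50 mm diameter, 60 mm high; bystander, origin at the centre of its underside

How it is judged:
By the outcome, as a careful person would: the job done as asked, in the order asked, and still so for the second after the job is handed in, with the robot touching nothing.
It also fails if it takes over 72 s, if anything falls off the work surface, if the arm or the gripper's body presses on something with over 40 N, if the wrist force passes 120 N, or if a joint passes its speed limit or range.

## Working session

There is one attempt and no reset: what is moved stays moved. The work goes in short steps, each a Python script; the robot and the scene stay as the last script left them, time stands still between calls to the robot, and variables do not carry over. Pictures are saved under pics/ and viewed, at most 10 in all, crops included, and the job is handed in when it is done.

```bash
mkdir -p pics; ls; python3 - <<'E'
from station import *
import cv2
for n in ("scene","top"):
    p=read_camera(n); cv2.imwrite(f"pics/{n}0.png",p["pixels"][:,:,::-1])
    print(n,[round(p[k],1) for k in("fx","fy","cx","cy")],p["rvec"],p["tvec"])
    for l in ["dispenser","knob0","knob1","knob2","carriage","tray","handle","tin_yellow","tin_red","tin_blue","cup","jar_ring","water_bottle","canister","gauge","paste_jar"]:
        print(l,[(([round(float(x),3) for x in d["position"]]),round(d["confidence"],2)) for d in find_in(p,l)[:3]])
s=get_state();print(s["t"],s["tcp_pos"],s["orientation"])
E
```

```text
pics
scene [506.1, 506.1, 320.8, 246.9] [ 0.91550096  2.69003463 -0.84633565] [ 0.42038084 -0.20072194  1.43909661]
dispenser [([0.601, -0.021, 0.035], 0.57)]
knob0 [([0.461, -0.103, 0.063], 0.67), ([0.461, -0.043, 0.063], 0.5), ([0.455, 0.019, 0.06], 0.43)]
knob1 [([0.461, -0.103, 0.063], 0.67), ([0.461, -0.043, 0.063], 0.5), ([0.455, 0.019, 0.06], 0.43)]
knob2 [([0.461, -0.103, 0.063], 0.67), ([0.461, -0.043, 0.063], 0.5), ([0.455, 0.019, 0.06], 0.43)]
carriage [([0.614, 0.072, 0.036], 0.87), ([0.364, -0.341, 0.047], 0.62), ([0.596, -0.02, 0.033], 0.5)]
tray [([0.616, 0.07, 0.039], 0.58), ([0.393, 0.355, 0.006], 0.46)]
handle [([0.617, 0.069, 0.038], 0.89)]
tin_yellow [([0.564, -0.102, 0.059], 0.57), ([0.458, 0.016, 0.059], 0.33)]
tin_red [([0.563, 0.011, 0.063], 0.55)]
tin_blue [([0.564, -0.043, 0.065], 0.63), ([0.564, -0.099, 0.063], 0.42)]
cup [([0.512, -0.21, 0.009], 0.7), ([0.505, 0.118, 0.029], 0.61)]
jar_ring [([0.511, -0.209, 0.008], 0.8)]
water_bottle [([0.659, 0.391, 0.124], 0.92)]
canister [([0.58, -0.434, 0.085], 0.83)]
gauge [([0.578, -0.438, 0.081], 0.72), ([0.396, 0.
[... 607 characters left out ...]
29, 0.036], 0.51)]
handle [([0.614, 0.065, 0.036], 0.8), ([0.635, 0.369, 0.124], 0.54)]
tin_yellow [([0.467, 0.019, 0.06], 0.66), ([0.564, -0.099, 0.063], 0.55)]
tin_red [([0.591, -0.03, 0.038], 0.52), ([0.56, 0.018, 0.061], 0.48)]
tin_blue [([0.563, -0.043, 0.062], 0.47)]
cup [([0.518, 0.128, 0.015], 0.68)]
jar_ring [([0.514, -0.196, 0.009], 0.81), ([0.387, 0.353, 0.008], 0.56)]
water_bottle [([0.515, 0.127, 0.01], 0.44)]
canister [([0.565, -0.448, 0.107], 0.68), ([0.466, 0.02, 0.058], 0.51), ([0.591, -0.027, 0.036], 0.39)]
gauge [([0.387, 0.354, 0.008], 0.57)]
paste_jar [([0.356, -0.343, 0.059], 0.61)]
1.7 [0.13686941 0.60981144 0.20543404] [ 3.46135772e-01  3.12242943e+00 -1.07795359e-04]
```

View pics/scene0.png

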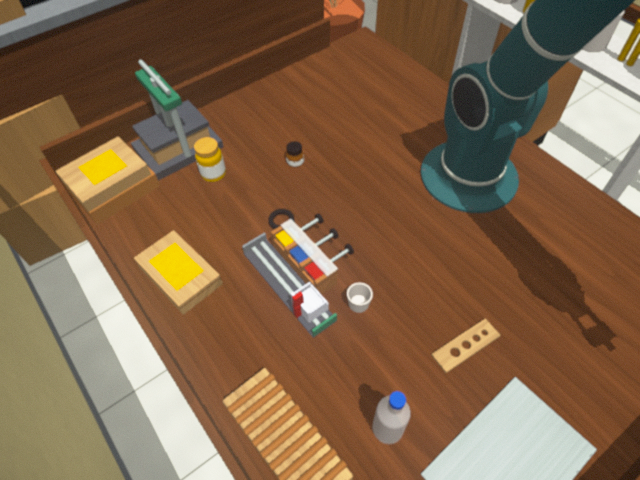

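View pics/top0.png

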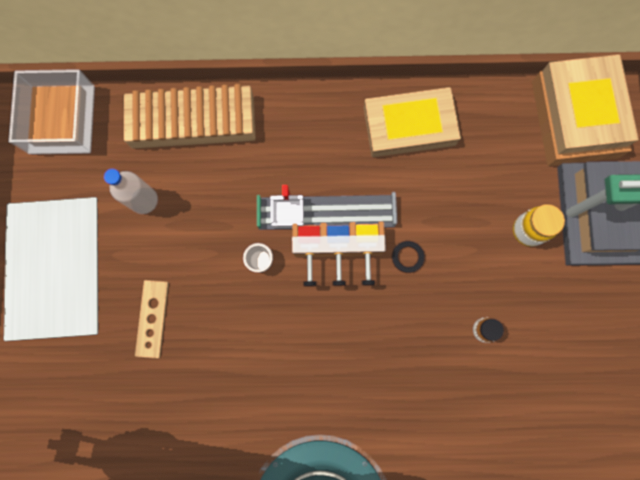

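The scene and top views show the yellow tin at (367,230) in the top picture. That is the lane furthest from the green plate, lane 2. The carriage is at (288,210) near the green end (259,212), the red fin is at (285,190), and the knobs are at (309/339/368,284). Next I'll measure the pose.

```bash
cat > h.py <<'E'
import numpy as np, cv2
def P2W(p,uv,z):
    R=cv2.Rodrigues(np.array(p["rvec"]))[0];t=np.array(p["tvec"])
    d=R.T@np.array([(uv[0]-p["cx"])/p["fx"],(uv[1]-p["cy"])/p["fy"],1]);c=-R.T@t
    return c+d*(z-c[2])/d[2]
def W2P(p,X):
    K=np.array([[p["fx"],0,p["cx"]],[0,p["fy"],p["cy"]],[0,0,1.]])
    return cv2.projectPoints(np.array(X,float).reshape(-1,1,3),np.array(p["rvec"]),np.array(p["tvec"]),K,None)[0].reshape(-1,2)
E
python3 - <<'E'
from station import *
from h import *
p=read_camera("top");a=p["pixels"][:,:,::-1].copy()
cv2.imwrite("pics/c1.png",cv2.resize(a[175:300,245:410],None,fx=4.7,fy=4.7,interpolation=cv2.INTER_CUBIC))
h=cv2.cvtColor(a,cv2.COLOR_BGR2HSV)
sub=np.zeros(h.shape[:2],bool);sub[180:250,250:405]=1
H,S,V=cv2.split(h)
for n,m,z in (("red",((H<6)|(H>174))&(S>180)&(V>90),.063),("blue",(H>100)&(H<130)&(S>120),.063),("yel",(H>20)&(H<35)&(S>150),.063),("green",(H>60)&(H<90)&(S>100),.03)):
    k,_,st,c=cv2.connectedComponentsWithStats((m&sub).astype(np.uint8))
    for i in range(1,k):
        if st[i,4]>15: print(n,st[i],c[i],P2W(p,c[i],z), P2W(p,c[i],.1) if n=="red" else "")
m=(V<45);m[:272]=0;m[292:]=0;m[:,:295]=0;m[:,385:]=0
k,_,st,c=cv2.connectedComponentsWithStats(m.astype(np.uint8))
for i in range(1,k):
    if st[i,4]>8: print("knob",st[i],c[i],P2W(p,c[i],.056))
E
```

```text
red [282 185   7  14  75] [284.97333333 190.46666667] [0.64964259 0.06458317 0.063     ] [0.63977513 0.06195833 0.1       ]
red [298 226  22   9 192] [308.66666667 230.125     ] [0.5641434  0.01562492 0.063     ] [0.55702973 0.01457694 0.1       ]
blue [328 226  21   9 184] [337.72826087 230.05434783] [ 0.56339366 -0.04457632  0.063     ] 
yel [356 225  22  10 219] [366.45205479 229.52054795] [ 0.56363111 -0.10399617  0.063     ] 
green [258 196   3  31  67] [258.65671642 210.58208955] [0.61483266 0.12362859 0.03      ]
```

View pics/c1.png

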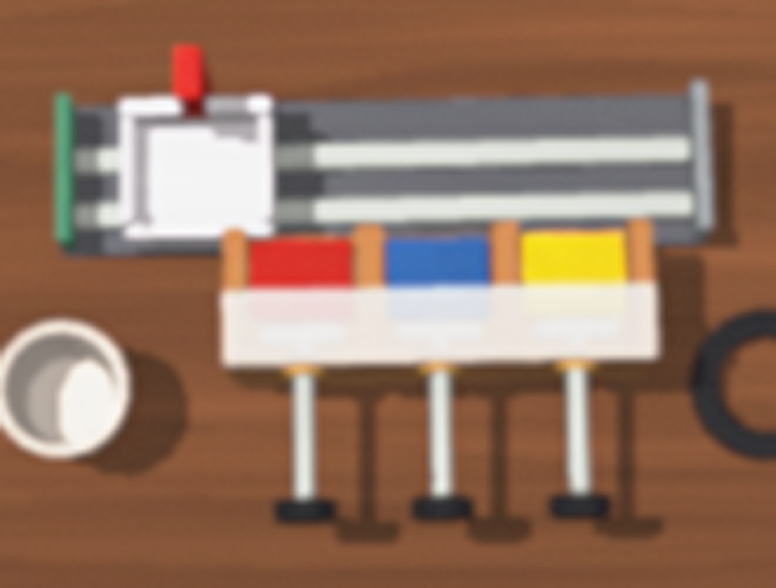

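The enlarged crop shows the red, blue and yellow tins in lanes 0, 1 and 2 from left to right. The knobs end at crop (305,520), (441,518) and (578,514), the clear plate's near edge runs (222,366)-(657,357), and the fin top is near (188,65).

```bash
python3 - <<'E'
from station import *
from h import *
p=read_camera("top");np.set_printoptions(precision=4,suppress=True)
R=cv2.Rodrigues(np.array(p["rvec"]))[0];print("cam",-R.T@np.array(p["tvec"]))
for n,c,z in (("knob0",(305,520),.056),("knob1",(441,518),.056),("knob2",(579,514),.056),("plateL",(222,366),.072),("plateR",(657,357),.072),("edgeL",(233,232),.072),("edgeR",(640,221),.072),("finTopFarL",(173,45),.1),("finTopFarR",(202,45),.1),("green top",(63,95),.05),("green bot",(63,243),.05),("end top",(700,82),.05),("end bot",(704,230),.05),("trayTL",(120,100),.06),("trayTR",(272,97),.06),("trayBL",(124,238),.055),("trayBR",(273,234),.055)):
    print(n,P2W(p,(245+c[0]/4.7,175+c[1]/4.7),z))
s=read_camera("scene")
for l in ("knob0","handle"):
  for q in (p,s): print(l,[np.array(d["position"]) for d in find_in(q,l)[:4]])
E
```

```text
cam [ 0.3433 -0.0169  1.2118]
knob0 [0.4495 0.0144 0.056 ]
knob1 [ 0.4496 -0.0449  0.056 ]
knob2 [ 0.4506 -0.1051  0.056 ]
plateL [0.5156 0.0494 0.072 ]
plateR [ 0.5169 -0.1395  0.072 ]
edgeL [0.5749 0.0443 0.072 ]
edgeR [ 0.5772 -0.134   0.072 ]
finTopFarL [0.6522 0.0684 0.1   ]
finTopFarR [0.652  0.0558 0.1   ]
green top [0.6436 0.122  0.05  ]
green bot [0.5755 0.1216 0.05  ]
end top [ 0.6451 -0.1651  0.05  ]
end bot [ 0.5771 -0.1645  0.05  ]
trayTL [0.6384 0.0952 0.06  ]
trayTR [0.6386 0.0272 0.06  ]
trayBL [0.5764 0.0938 0.055 ]
trayBR [0.5772 0.0274 0.055 ]
knob0 [array([ 0.4647, -0.0445,  0.0588]), array([0.4656, 0.0219, 0.0577]), array([ 0.4664, -0.1027,  0.0613]), array([0.3896, 0.3536, 0.009 ])]
knob0 [array([ 0.4595, -0.102 ,  0.0618]), array([ 0.5967, -0.0184,  0.0365])]
handle [array([0.614 , 0.0664, 0.0352])]
handle [array([0.6179, 0.0687, 0.0357]), array([0.5637, 0.0132, 0.0626])]
```

```bash
cat >> h.py <<'E'
ROT=[-0.0151,3.14156,0]
E
python3 - <<'E'
from station import *
from h import *
s=lambda m:print(m,{k:np.round(get_state()[k],4).tolist() for k in("t","tcp_pos","ft_force","width","grip_force")})
set_gripper(.06)
movel([.137,.61,.33],.3)
reach([.640,.062,.33],ROT); s("above")
movel([.640,.062,.12],.2)
print(movel([.640,.062,.069],.08,f_stop=6)); s("down")
set_gripper(0); s("pinch")
print(movel([.6415,-.104,.069],.12)); s("moved")
set_gripper(.05); s("open")
movel([.6415,-.104,.14],.2)
p=read_camera("top");a=p["pixels"][:,:,::-1]
cv2.imwrite("pics/c2.png",cv2.resize(a[175:300,245:410],None,fx=4.7,fy=4.7,interpolation=cv2.INTER_CUBIC))
E
```

```text
above {'t': 5.95, 'tcp_pos': [0.6399, 0.0629, 0.3299], 'ft_force': [-0.3552, 0.1701, -0.204], 'width': 0.0602, 'grip_force': 0.0}
False
down {'t': 7.9333, 'tcp_pos': [0.6402, 0.0619, 0.0692], 'ft_force': [0.8163, -0.6951, 0.7883], 'width': 0.06, 'grip_force': 0.0}
pinch {'t': 8.7333, 'tcp_pos': [0.64, 0.0622, 0.069], 'ft_force': [-0.4761, 0.3967, 0.6753], 'width': 0.0117, 'grip_force': 29.9986}
False
moved {'t': 10.2667, 'tcp_pos': [0.641, -0.1046, 0.069], 'ft_force': [-6.8635, -2.8796, 5.6695], 'width': 0.0123, 'grip_force': 29.9993}
open {'t': 11.025, 'tcp_pos': [0.6415, -0.104, 0.069], 'ft_force': [-0.1526, 0.1217, 0.1829], 'width': 0.0498, 'grip_force': 0.0}
```

```bash
python3 - <<'E'
from station import *
from h import *
movel([.6415,-.104,.2],.25)
movel([.405,-.105,.2],.3); set_gripper(0)
p=read_camera("top");a=p["pixels"][:,:,::-1]
cv2.imwrite("pics/c3.png",cv2.resize(a[175:300,245:410],None,fx=4.7,fy=4.7,interpolation=cv2.INTER_CUBIC))
print(get_state()["t"],get_state()["tcp_pos"])
E
```

```text
13.8333 [ 0.40500497 -0.10498448  0.20002718]
```

View pics/c3.png

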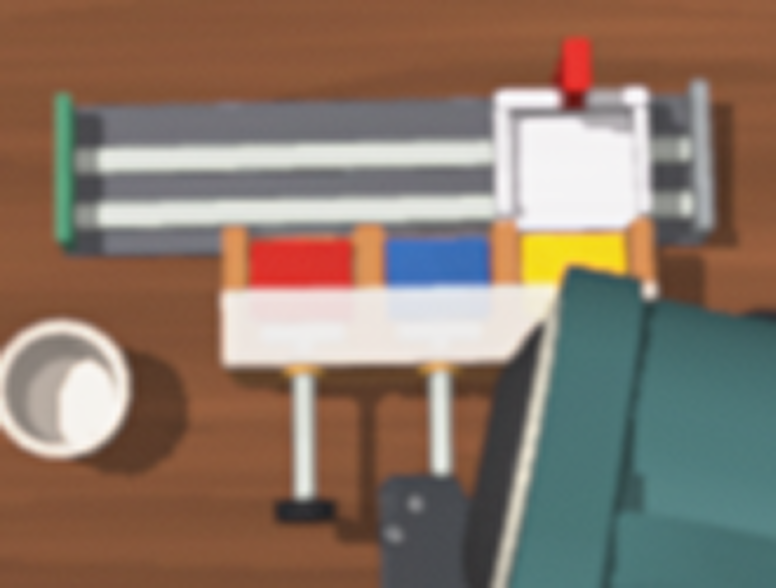

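The carriage now stands at crop (571,155), in line with the yellow tin at (574,258). I'll push plunger 2 next.

```bash
python3 - <<'E'
from station import *
from h import *
s=lambda m:print(m,{k:np.round(get_state()[k],4).tolist() for k in("t","tcp_pos","ft_force")})
movel([.415,-.105,.2],.2)
movel([.415,-.105,.045],.15); s("down")
print(movel([.460,-.105,.045],.03,f_stop=2.5)); s("contact")
x0=get_state()["tcp_pos"][0]
print(movel([x0+.062,-.1055,.045],.04,f_stop=22)); s("in"); 
hold(.3); s("hold")
print(movel([x0-.02,-.105,.045],.06)); s("back")
movel([.405,-.105,.2],.2)
movel([.38,.03,.25],.3)
p=read_camera("top");a=p["pixels"][:,:,::-1]
cv2.imwrite("pics/c4.png",cv2.resize(a[175:300,245:410],None,fx=4.7,fy=4.7,interpolation=cv2.INTER_CUBIC))
E
```

```text
down {'t': 15.2667, 'tcp_pos': [0.4154, -0.1051, 0.0456], 'ft_force': [0.0188, 0.2365, 0.9594]}
True
contact {'t': 16.1667, 'tcp_pos': [0.4403, -0.105, 0.0447], 'ft_force': [-4.2322, 0.1713, 2.3265]}
True
in {'t': 17.425, 'tcp_pos': [0.4922, -0.1046, 0.0438], 'ft_force': [-8.4746, 0.3013, 7.0452]}
hold {'t': 17.725, 'tcp_pos': [0.492, -0.1047, 0.0438], 'ft_force': [-8.8847, 1.1932, 6.6007]}
False
back {'t': 19.0833, 'tcp_pos': [0.4207, -0.105, 0.045], 'ft_force': [-0.5404, -0.7698, 0.2028]}
```

View pics/c4.png

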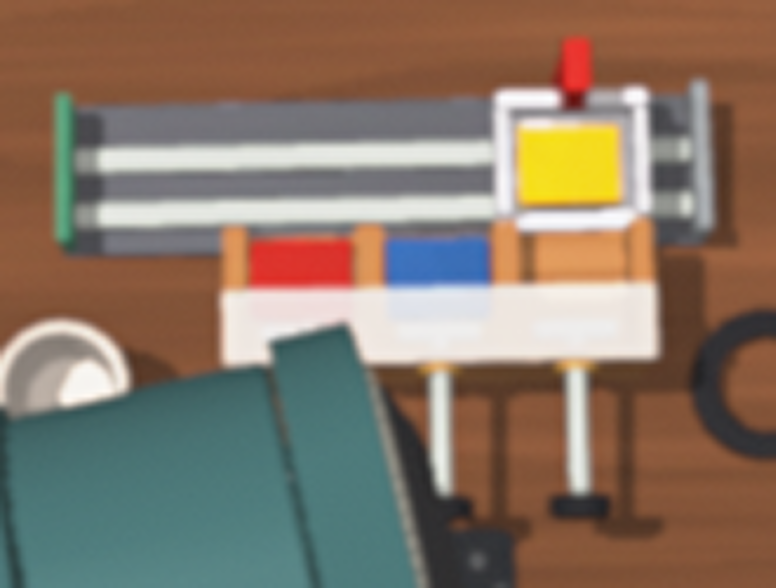

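The yellow tin lies flat in the tray at crop (568,165). The lane 2 knob has sprung back to (578,505), and the red and blue tins are in place. Now I'll slide the carriage home.

```bash
python3 - <<'E'
from station import *
from h import *
s=lambda m:print(m,{k:np.round(get_state()[k],4).tolist() for k in("t","tcp_pos","ft_force","width")})
set_gripper(.05)
movel([.6415,-.104,.25],.3); movel([.6415,-.104,.12],.2)
print(movel([.6415,-.104,.069],.08,f_stop=6))
set_gripper(0); s("pinch")
print(movel([.6399,.076,.069],.08)); s("near")
print(movel([.6397,.096,.069],.015,f_stop=8)); s("home")
hold(.3)
set_gripper(.026); hold(.2); s("open")
movel([.6397,get_state()["tcp_pos"][1],.2],.1)
movel([.40,-.2,.3],.3)
for n in("top","scene"):
    p=read_camera(n);a=p["pixels"][:,:,::-1]
    c=a[175:300,245:410] if n=="top" else a[200:340,230:390]
    cv2.imwrite(f"pics/c5{n}.png",cv2.resize(c,None,fx=4.2,fy=4.2,interpolation=cv2.INTER_CUBIC))
s("end")
E
```

```text
False
pinch {'t': 24.9833, 'tcp_pos': [0.6415, -0.104, 0.0691], 'ft_force': [-0.0815, -0.3659, 1.2429], 'width': 0.0119}
False
near {'t': 27.3833, 'tcp_pos': [0.6405, 0.0774, 0.0691], 'ft_force': [8.9086, -1.0754, -2.6731], 'width': 0.0118}
True
home {'t': 28.1667, 'tcp_pos': [0.6405, 0.0869, 0.0691], 'ft_force': [0.8657, -0.5224, 3.6485], 'width': 0.0114}
open {'t': 29.125, 'tcp_pos': [0.6408, 0.0856, 0.0689], 'ft_force': [-0.3962, 0.5062, -0.3755], 'width': 0.026}
end {'t': 32.1167, 'tcp_pos': [0.4005, -0.1991, 0.2995], 'ft_force': [0.6351, -0.0025, 0.4746], 'width': 0.0262}
```

View pics/c5top.png

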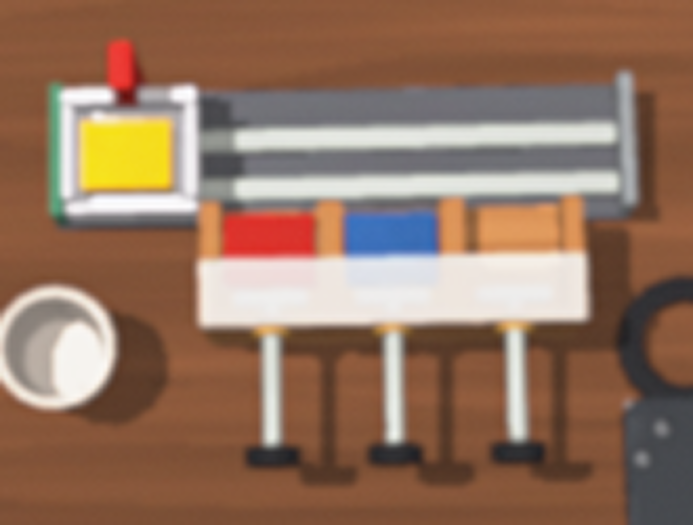

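View pics/c5scene.png

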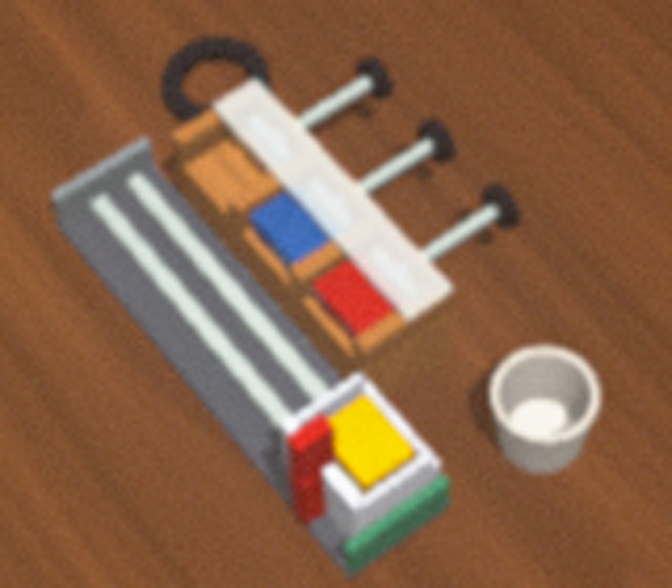

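The carriage appears to sit against the green plate at top crop (58,150), with the tin flat inside and everything else unmoved. I'll nudge the fin gently to make sure it is seated, then hand in.

```bash
python3 - <<'E'
from station import *
from h import *
s=lambda m:print(m,{k:np.round(get_state()[k],4).tolist() for k in("t","tcp_pos","ft_force")})
set_gripper(0)
movel([.6405,.035,.25],.3); movel([.6405,.035,.078],.15)
print(movel([.6405,.085,.078],.02,f_stop=9)); s("push")
y=get_state()["tcp_pos"][1]
hold(.3); s("held")
movel([.6405,y-.03,.078],.05); movel([.6405,y-.03,.25],.2); movel([.40,-.2,.3],.3)
p=read_camera("top");a=p["pixels"][:,:,::-1]
cv2.imwrite("pics/c6.png",cv2.resize(a[175:300,245:410],None,fx=4.2,fy=4.2,interpolation=cv2.INTER_CUBIC)); s("end")
E
```

```text
True
push {'t': 36.8667, 'tcp_pos': [0.6403, 0.0686, 0.0777], 'ft_force': [1.2106, -3.1412, 1.6004]}
held {'t': 37.1667, 'tcp_pos': [0.6402, 0.0685, 0.0775], 'ft_force': [0.0371, -1.8483, 1.4034]}
end {'t': 40.2667, 'tcp_pos': [0.4008, -0.1989, 0.2996], 'ft_force': [-0.5647, 0.052, -0.1099]}
```

View pics/c6.png

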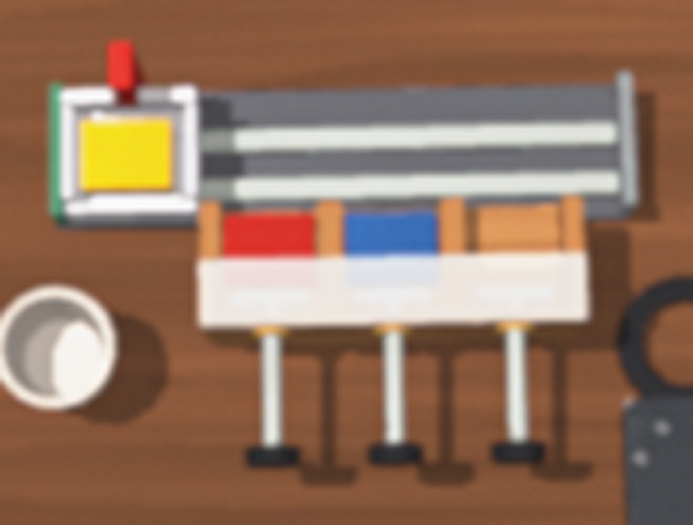

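The picture has not changed: the carriage is seated at (58,150), and the nudge met the stop without moving it.

```bash
python3 -c "
from station import *
print(sign_off())"
```

```text
the job is handed in; nothing more can be done
None
```

The yellow tin was dropped from lane 2 into the carriage, and the carriage was slid home against the green end plate. The plunger sprang back, the red and blue tins and the rest of the scene look undisturbed in the last picture, and the job was handed in at about 40 s.

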